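# Roll a lens barrel up the inspection ramp and switch on the lightbox

## Task

Push the brass lens barrel up the wooden inspection ramp with the fingers, slowly and always from behind so that it neither runs off free nor rolls back, until it drops over the crest into the seat against the steel stop; do not lift it. Then, with the barrel seated, push the black-tipped toggle switch all the way over to its other side to turn on the lightbox. Leave everything else where it lies and finish with the hand clear.

Things in the scene. Friction and masses are not known exactly. Their poses are not given: they have to be found in the camera images.
- ramp: Fixed wooden ramp, 256 mm long in its x (uphill), 132 mm wide in y, z up; origin at bench level. Along x (mm): lip -140 to -134 (top z 17); flat landing to -50 (surface z 12); 9 degree slope to the crest at 60 (z 29.4); seat falling 10 degrees to z 21.7 at 104, where a 12 mm thick steel stop stands (top z 62). Dark side curbs, 7 mm wide, 118 mm apart, 6 mm above the surface.
- ramp_seat (a point): Point in the ramp's frame (x 82 mm, y 0, z 48 mm) where the barrel's centre lies when it is seated against the stop, 22 mm beyond the crest. Past the crest the barrel rolls down into the seat and stays there by itself; on the slope it rolls back when let go; on the landing it stays where left at rest.
- barrel: Polished brass lens barrel, a closed cylinder 44 mm in diameter, 110 mm long, about 0.3 kg, lying across the ramp's landing at the start (axis at ramp x -105 to -75 mm, z 34 mm). Origin at its centre; axis along its own y, parallel to the ramp's y; x and z turn as it rolls. Friction about 0.4, rolls easily. Fingertips 8 to 20 mm above the running surface push it well.
- toggle_base: Brass base of the toggle switch, fixed to the bench, 70 (x) x 50 (y) x 25 mm, with a 26 mm thick cross barrel on top up to z 35. Origin: centre of its underside. The lever's hinge runs along y at z 22 mm above the origin. The lever leans to this body's -x when off and is pushed towards its +x to switch on.
- toggle_tip (a point): Centre of the round black bakelite tip (26 mm diameter) of the toggle lever, 55 mm from the hinge; off: about 26 mm to the -x side of the hinge and 70 mm above the bench; on: 26 mm to the +x side.
- toggle (a joint): Angle of the toggle lever, rad: 0 to 0.12 at the start (off, leaning to the base's -x), 1.0 fully over (on, leaning to +x). It moves with light friction (about 1.5 N at the tip) and stays where it is left.
- viewer: Bystander: hooded walnut stereo viewer, 150 x 150 mm foot, 100 mm tall, standing on the bench. Origin: centre of its underside.
- lens_a: Bystander: amber lens in a brass rim, 48 mm across, 10 mm high, lying flat. Origin: centre of its underside.
- lens_b: Bystander: the other amber lens, the same size. Origin: centre of its underside.
- ruler: Bystander: steel ruler 250 x 28 x 4 mm, lying flat, its length along its x. Origin: centre of its underside.
- nut: Bystander: knurled brass nut 34 mm across, 13 mm high, lying flat. Origin: centre of its underside.
- brush: Bystander: lens brush with a wooden handle, 160 mm long, about 20 mm thick, lying along its x. Origin: centre of its underside.
- jar: Bystander: amber glass jar with a black cap, 56 mm across, 85 mm tall, standing. Origin: centre of its underside.
Things that resemble listed ones, but are neither listed nor needed, are in the scene too. What is shaped like the barrel but blue or pink is not meant.

How it is judged:
By the outcome, as a careful person would: the job done as asked, in the order asked, and still so for the second after the job is handed in, with the robot touching nothing.
It also fails if it takes over 48 s, if anything falls off the work surface, if the arm or the gripper's body presses on something with over 40 N, if the wrist force passes 120 N, or if a joint passes its speed limit or range.

## Robot

A 6-joint arm with a two-finger parallel gripper is mounted at the origin on the work surface. World frame = base frame: x ahead of the robot, y to its left, z up, the work surface at z = 0. Lengths are in mm, angles in degrees, forces in N, time in s.
With the tool pointing down it reaches from about 300 to 850 mm from the base axis. Payload 4.2 kg.
Tool frame: the origin (TCP) lies midway between the tips of the shut fingers; the grasp point (between the pads) lies 19 mm behind it (env.tcp_to_grasp is the distance from the TCP to the grasp point, in mm); z points along the fingers, x is the direction in which the jaws open and shut, and the axes are right-handed (so a half turn about z gives the same grasp; the last joint's range is limited). The gripper opens to 91 mm and grips with 3 to 60 N. Pads are 32 mm wide; open, the fingers measure 118 mm over their backs; the gripper's body (76 mm by 178 mm) begins 60 mm behind the grasp point.
Start: joints at [64.973, 18.312, 89.639, -0, 72.044, -1.146], TCP at [232.785, 525.789, 213.976] pointing down, gripper open.
Joint ranges: [-177.97, 177.97], [-48.28, 115.42], [12.27, 149.76], [-77.06, 257.06], [2.81, 150.46], [-146.56, 146.56]. Speed limits (degrees/s): [147.25, 147.25, 180, 180, 180, 180].

## Interface

Orientations are given as [roll, pitch, yaw] about the fixed x, y, z axes, in that order (R = Rz(yaw) Ry(pitch) Rx(roll)).
In Python, from workcell import env gives the robot as it stands.
- The arm moves only by the tool drive_tool, never from a script. Its argument "motion" is a list of rows, each a list of 2 entries, a list of its own where there are three numbers: the shift along the world's x, y, z in m, then the turn, a rotation vector about the world's x, y, z in rad. In form: [[[dx, dy, dz], [wx, wy, wz]], ...]. A call has exactly 10 rows; each row shifts and turns the commanded pose from where the row before left it; what a row does not reach is not made up. A row lasts 1/12 s, in which the tool goes at most 41.7 mm and 7.16 degrees, less where a joint would pass 70% of its speed; a pose out of reach is approached as far as the arm can. A call is refused whole if a number of a shift passes 0.0417 or a number of a turn 0.125, either way. A call with a gripper value outside its range is refused whole. "claw" is the opening, from 0 (shut) to 1 (fully open), set as the call begins (left out, the last holds). The fingers move at their own pace and stop on an object; "force" is the grip in N (left out, the last holds). Time passes only in rows, so rows that do not move let the fingers close, or fill a call up. It gives the time, the measured TCP pose, the force and the opening at its end, in the units of the state.
- env.state(): the state, without advancing time (a new reading comes with each control period).
- env.grab_frame(name): name is "scene" or "top"; returns the picture (420x560x3 uint8, red, green, blue); there is no depth.
- env.camera_params(name): a dict with "fov_y" (degrees; the focal length in pixels is half the picture's height over the tangent of half this angle, whatever the lens; pixels are square), "cx", "cy" (the principal point, pixels), "k1" (the pictures are not rectified: a ray, as slopes to the right and down, at radius r is drawn at 1 + k1 r^2 times it, then the intrinsics apply), "pose" (4x4, takes a point from camera to world coordinates). Camera axes: x right, y down, z forward; pixel columns grow to the right and rows downward; lengths in mm; the calibration is good to about 2 mm. A picture is of the moment at which its call begins. camera_params takes no time and is no camera call.
- env.job_done(): hands the job in, once; it reports no verdict.
The state is a dict: "time_s": time; "qpos": joint angles; "qvel": joint speeds; "effort": joint torques, N m; "ee_pos": TCP position; "ee_rot": TCP orientation; "force": force on the tool from outside, world axes, zero at the start; "torque": the same for the moment, N m; "gripper_width": finger opening in mm.
Only numpy, scipy, OpenCV 4.12 (cv2) and the standard library are available. Lean on these libraries where they do the work, as an engineer would, in place of code of your own. Each camera call takes 0.05 s, during which the arm holds its last target.

## Working session

There is one attempt and no reset: what is moved stays moved. The work goes in short steps, Python scripts to look and compute and a tool call to move; the robot and the scene stay as the last step left them, time stands still between calls to the robot, and variables do not carry over. Pictures are saved under pics/ and viewed, and the job is handed in when it is done.

Besides the shell and the picture viewer there is one more tool, called after "Emit:" as name(argument=value, ...) on one line, values as JSON. drive_tool: Moves the arm, as the interface text tells. Its arguments: {"type":"object","properties":{"motion":{"type":"array","items":{"type":"array"}},"claw":{"type":"number"},"force":{"type":"number"}},"required":["motion"]}

```bash
mkdir -p pics; ls
python3 - <<'E'
from workcell import env
import cv2
for n in("scene","top"):
    f=env.grab_frame(n); cv2.imwrite(f"pics/{n}0.png",f[:,:,::-1]); p=env.camera_params(n); print(n,p)
print(env.state())
E
```

```text
pics
scene {'fov_y': 51.38592146215684, 'cx': 283.97264730924763, 'cy': 201.2698138113393, 'k1': -0.1204272322906635, 'pose': array([[ 8.74946858e-01,  3.73412221e-01, -3.08271487e-01,
         9.47733811e+02],
       [ 4.84150229e-01, -6.85357512e-01,  5.43951869e-01,
        -6.77723097e+02],
       [-8.15790403e-03, -6.25178690e-01, -7.80439014e-01,
         1.00891404e+03],
       [ 0.00000000e+00,  0.00000000e+00,  0.00000000e+00,
         1.00000000e+00]])}
top {'fov_y': 44.46578402060048, 'cx': 281.145301007903, 'cy': 214.20039933613458, 'k1': -0.03552729062760095, 'pose': array([[ 1.52598571e-02, -9.96846949e-01,  7.78671771e-02,
         4.95503389e+02],
       [-9.99859341e-01, -1.57551868e-02, -5.75080842e-03,
        -2.52754936e+01],
       [ 6.95948775e-03, -7.77684679e-02, -9.96947156e-01,
         1.40570459e+03],
       [ 0.00000000e+00,  0.00000000e+00,  0.00000000e+00,
         1.00000000e+00]])}
{'time_s': 0.1, 'qpos': array([ 6.49737794e+01,  1.83478028e+01,  8.96980647e+01,  1.03877182e-03,
        7.20434824e+01, -1.14702080e+00]), 'qvel': array([ 0.00757627, -0.00272494, -0.22133069,  0.16298651, -0.01130428,
       -0.02972336]), 'effort': array([ 1.23128586e-03, -4.13335812e+01, -2.32510293e+01,  7.28305173e-02,
        4.21162590e-02, -7.21785136e-05]), 'ee_pos': array([232.58440939, 525.38184474, 213.21526268]), 'ee_rot': array([-1.79997224e+02,  8.93122760e-02,  6.61204814e+01]), 'force': array([-0.11716483, -0.11490703,  0.33947426]), 'torque': array([-0.07642436, -0.03274116, -0.00452078]), 'gripper_width': 91.29179733165782}
```

View pics/scene0.png

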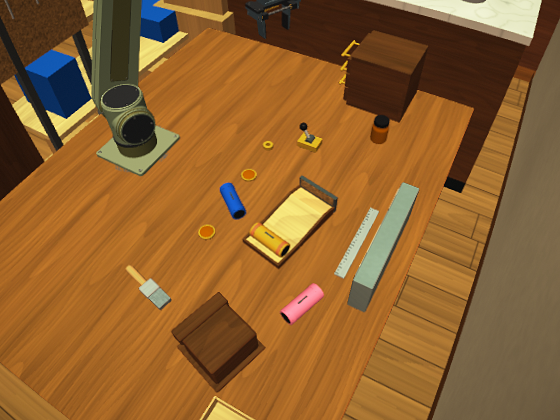

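View pics/top0.png

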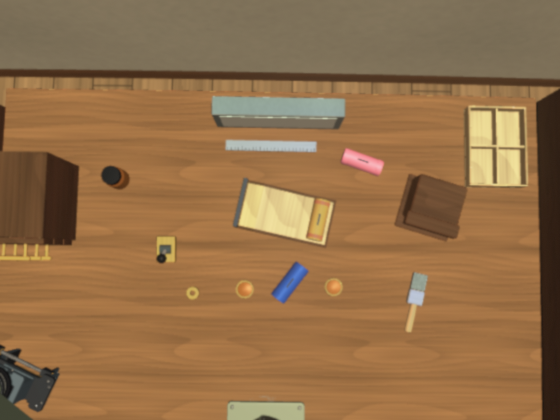

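The top view shows the brass barrel at (319,219) on the ramp's landing, with the steel stop at (240,203). The toggle base is at (166,250) and its black tip at (161,258). Two things could be mistaken for the barrel, the blue cylinder (290,283) and the pink one (362,161), and neither is meant. For the toggle, the jar's black cap (112,176) and the nut (192,293) could be confused with it. I'll check my choices in close crops.

Run:
```python
import cv2
t=cv2.imread("pics/top0.png"); s=cv2.imread("pics/scene0.png")
cv2.imwrite("pics/c1.png",cv2.resize(t[170:255,225:345],None,fx=6,fy=6,interpolation=cv2.INTER_CUBIC))
a=cv2.resize(t[225:275,140:190],None,fx=8,fy=8,interpolation=cv2.INTER_CUBIC)
b=cv2.resize(s[115:165,285:335],None,fx=8,fy=8,interpolation=cv2.INTER_CUBIC)
cv2.imwrite("pics/c2.png",cv2.hconcat([a,b]))
cv2.imwrite("pics/c3.png",cv2.resize(s[170:270,240:345],None,fx=6,fy=6,interpolation=cv2.INTER_CUBIC)[:600])
```

```text
(no output)
```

View pics/c1.png

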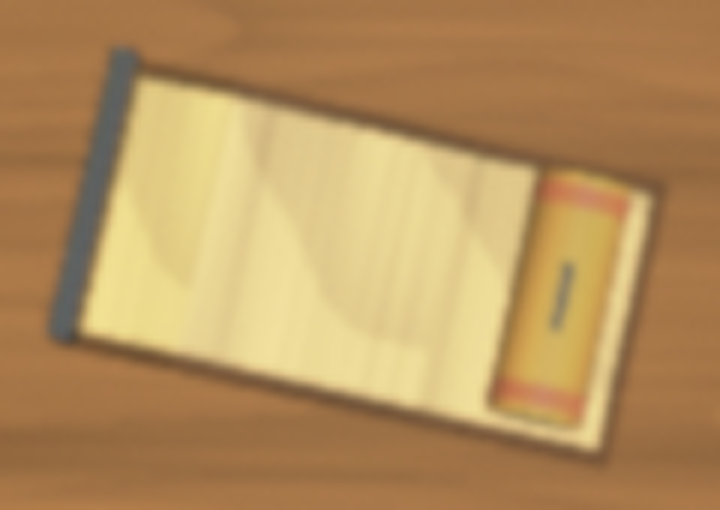

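View pics/c2.png

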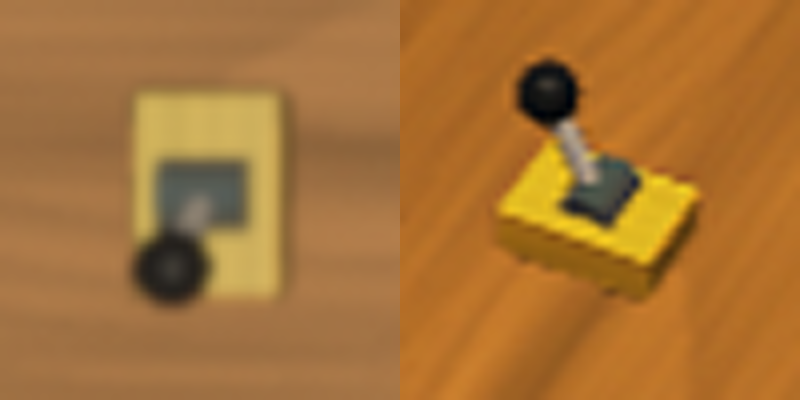

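View pics/c3.png

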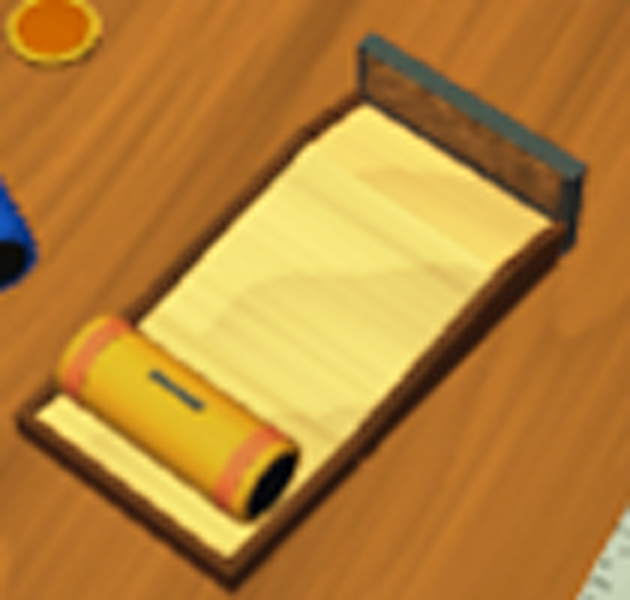

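```bash
cat > h.py <<'E'
import numpy as np, json
from workcell import env
from scipy.optimize import least_squares
C={n:env.camera_params(n) for n in("scene","top")}
def proj(n,P):
    c=C[n];P=np.atleast_2d(P);T=np.linalg.inv(c["pose"]);q=P@T[:3,:3].T+T[:3,3]
    s=q[:,:2]/q[:,2:];r=(s**2).sum(1,keepdims=True);s=s*(1+c["k1"]*r)
    f=210/np.tan(np.radians(c["fov_y"]/2));return s*f+[c["cx"],c["cy"]]
def back(n,uv,z):
    f=lambda p:(proj(n,[p[0],p[1],z])-uv)[0]
    return least_squares(f,[500,0]).x
def crop(n,x0,y0,k,u,v): return np.array([x0+(u+.5)/k-.5,y0+(v+.5)/k-.5])
def fitpose(obs,x0):
    # obs: (cam,uv,local xyz) ; pose x,y,yaw
    def W(p,l):
        c,s=np.cos(p[2]),np.sin(p[2]);return [p[0]+c*l[0]-s*l[1],p[1]+s*l[0]+c*l[1],l[2]]
    f=lambda p:np.concatenate([(proj(n,W(p,l))-uv)[0] for n,uv,l in obs])
    r=least_squares(f,x0);return r.x,r.fun.reshape(-1,2)
E
python3 - <<'E'
from h import *
np.set_printoptions(precision=2,suppress=True)
t=lambda u,v:crop("top",225,170,6,u,v); s=lambda u,v:crop("scene",240,170,6,u,v)
ob=[("top",t(664,183),[-140,-66,17]),("top",t(604,460),[-140,66,17]),
("top",t(112,48),[116,-66,62]),("top",t(50,338),[116,66,62]),("top",t(138,52),[104,-66,62]),("top",t(76,342),[104,66,62])]
oS=[("scene",s(18,418),[-140,66,17]),("scene",s(232,590),[-140,-66,17]),("scene",s(370,33),[116,66,62]),("scene",s(585,166),[116,-66,62])]
for o in(ob,oS,ob+oS):
    p,r=fitpose(o,[580,-30,1.5]);print(p[:2],np.degrees(p[2]));print(r.tolist() if o is not ob else r.round(1).tolist())
def toR(w): 
    c,s_=np.cos(p[2]),np.sin(p[2]);d=w-p[:2];return np.array([c*d[0]+s_*d[1],-s_*d[0]+c*d[1]])
# barrel top line z=56 : centre mark
for uv in((545,175),(633,187),(490,405),(578,425)): print("bar",toR(back("top",t(*uv),36)))
t2=lambda u,v:crop("top",140,225,8,u,v); s2=lambda u,v:crop("scene",285,115,8,u-400,v)
og=[("top",t2(133,92),[35,25,25]),("top",t2(282,92),[35,-25,25]),("top",t2(282,297),[-35,-25,25])]
oh=[("scene",s2(498,208),[-35,-25,25]),("scene",s2(645,266),[35,-25,25]) if 0 else ("scene",s2(700,192),[35,-25,25])]
print(back("scene",s2(498,208),25),back("scene",s2(645,266),25),back("scene",s2(700,192),25))
q,r=fitpose(og,[470,190,0]);print("tog",q[:2],np.degrees(q[2]),r.tolist())
print("tip top",back("top",t2(171,268),70),"scene",back("scene",s2(548,92),70))
c_,s_=np.cos(q[2]),np.sin(q[2])
for sx in(-26,26): print("pred tip",q[:2]+[c_*sx,s_*sx])
E
```

```text
[609.36 -31.88] 78.6355145210118
[[0.8, -0.6], [0.9, 0.7], [-0.2, -0.4], [-0.8, 0.1], [-0.0, -0.2], [-0.7, 0.4]]
[612.23 -34.91] 78.77113915560241
[[-0.776313849113194, 0.6082191971898396], [0.290137412050683, -0.9322585479001191], [-0.21552704264473732, 0.03467757366729529], [0.6911826154297955, 0.3013681992010788]]
[610.33 -32.72] 78.79223277724037
[[1.1139829522201126, -1.0982783060356383], [1.29317236288216, 0.26187577316713373], [0.07834029875073156, -0.7038254279342766], [-0.4307856688822369, -0.17592145136941895], [0.18830602982404798, -0.4238120512426917], [-0.28832192919117006, 0.11804663816337779], [-0.9283139133393945, -0.23913300042482888], [0.0879900481693312, -1.8695925176486412], [-0.4624430948997542, -0.6842522677588647], [0.3915853636587485, -0.49184922635109274]]
bar [-83.15 -52.33]
bar [-122.75  -55.32]
bar [-80.23  53.41]
bar [-120.31   53.91]
[473.12 249.82] [540.64 248.26] [541.25 297.82]
tog [504.86 275.56] 1.7860600811315717 [[0.03164116801184491, 0.0126804977813606], [-0.026405184300728024, -0.266080094967009], [-0.005280168193166901, 0.25168197933129477]]
tip top [480.88 276.84] scene [480.91 276.67]
pred tip [478.87 274.75]
pred tip [530.85 276.37]
```

Emit:
drive_tool(motion=[[[0.017, -0.0355, -0.004], [0, 0, -0.0675]], [[0.017, -0.0355, -0.004], [0, 0, -0.0675]], [[0.017, -0.0355, -0.004], [0, 0, -0.0675]], [[0.017, -0.0355, -0.004], [0, 0, -0.0675]], [[0.017, -0.0355, -0.004], [0, 0, -0.0675]], [[0.017, -0.0355, -0.004], [0, 0, -0.0675]], [[0.017, -0.0355, -0.004], [0, 0, -0.0675]], [[0.017, -0.0355, -0.004], [0, 0, -0.0675]], [[0.017, -0.0355, -0.004], [0, 0, -0.0675]], [[0.017, -0.0355, -0.004], [0, 0, -0.0675]]], claw=0.5)

```text
time_s: 0.93
ee_pos: [402.9, 168.9, 173.7]
ee_rot: [-180.0, 0.0, 27.3]
force: [0.5, 0.9, -0.5]
gripper_width: 45.7
```

Emit:
drive_tool(motion=[[[0.017, -0.0355, 0], [0, 0, -0.0675]], [[0.017, -0.0355, 0], [0, 0, -0.0675]], [[0.017, -0.0355, 0], [0, 0, -0.0675]], [[0.017, -0.0355, 0], [0, 0, -0.0675]], [[0.017, -0.0355, 0], [0, 0, -0.0675]], [[0.017, -0.0355, 0], [0, 0, -0.0675]], [[0.017, -0.0355, 0], [0, 0, -0.0675]], [[0.017, -0.0355, 0], [0, 0, -0.0675]], [[0.017, -0.0355, 0], [0, 0, -0.0675]], [[0.017, -0.0355, 0], [0, 0, -0.0675]]])

```text
time_s: 1.77
ee_pos: [573.0, -186.1, 173.5]
ee_rot: [-180.0, 0.0, -11.4]
force: [0.8, 0.0, 0.4]
gripper_width: 45.9
```

Emit:
drive_tool(motion=[[[0.002, -0.006, -0.015], [0, 0, 0]], [[0.002, -0.006, -0.015], [0, 0, 0]], [[0, -0.002, -0.02], [0, 0, 0]], [[0, 0, -0.02], [0, 0, 0]], [[0, 0, -0.02], [0, 0, 0]], [[0, 0, -0.02], [0, 0, 0]], [[0, 0, -0.018], [0, 0, 0]], [[0, 0, -0.01], [0, 0, 0]], [[0, 0, -0.007], [0, 0, 0]], [[0, 0, 0], [0, 0, 0]]])

```text
time_s: 2.6
ee_pos: [576.0, -197.9, 27.6]
ee_rot: [-180.0, 0.2, -11.2]
force: [0.2, -1.0, 0.2]
gripper_width: 45.1
```

Run:
```python
from workcell import env
import cv2
s=env.grab_frame("scene")[:,:,::-1]
cv2.imwrite("pics/s1.png",cv2.resize(s[150:290,190:350],None,fx=4,fy=4,interpolation=cv2.INTER_CUBIC))
print(env.state()["ee_pos"])
```

```text
[ 576.69270873 -198.15421581   28.69757817]
```

View pics/s1.png

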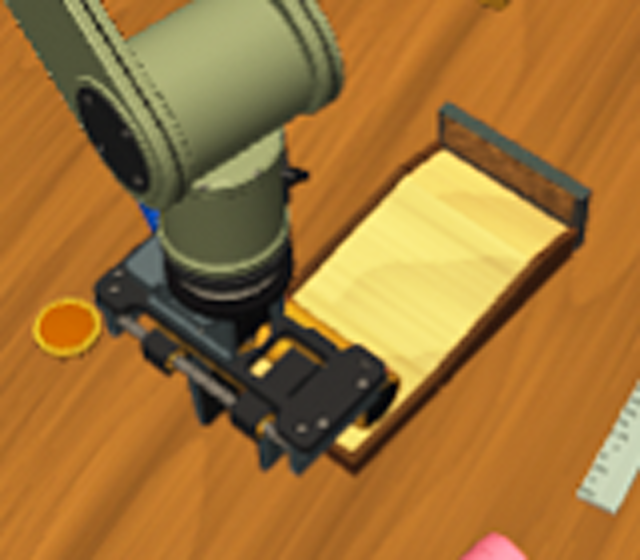

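Emit:
drive_tool(motion=[[[0.0008, 0.004, 0], [0, 0, 0]], [[0.0008, 0.004, 0], [0, 0, 0]], [[0.0008, 0.004, 0], [0, 0, 0]], [[0.0006, 0.003, 0], [0, 0, 0]], [[0.0004, 0.002, 0], [0, 0, 0]], [[0.0003, 0.0015, 0], [0, 0, 0]], [[0.0003, 0.0015, 0], [0, 0, 0]], [[0.0003, 0.0015, 0], [0, 0, 0]], [[0.0003, 0.0015, 0], [0, 0, 0]], [[0.0003, 0.0015, 0], [0, 0, 0]]])

```text
time_s: 3.48
ee_pos: [581.7, -173.7, 28.9]
ee_rot: [180.0, -0.0, -11.2]
force: [-0.2, -0.9, -0.4]
gripper_width: 45.4
```

Emit:
drive_tool(motion=[[[0.0003, 0.0015, 0], [0, 0, 0]], [[0.0003, 0.0015, 0], [0, 0, 0]], [[0.0003, 0.0015, 0], [0, 0, 0]], [[0.0003, 0.0015, 0], [0, 0, 0]], [[0.0003, 0.0015, 0], [0, 0, 0]], [[0.0003, 0.0015, 0], [0, 0, 0]], [[0.0003, 0.0015, 0], [0, 0, 0]], [[0.0003, 0.0015, 0], [0, 0, 0]], [[0.0003, 0.0015, 0], [0, 0, 0]], [[0.0003, 0.0015, 0], [0, 0, 0]]])

```text
time_s: 4.32
ee_pos: [584.7, -158.5, 29.0]
ee_rot: [180.0, -0.0, -11.2]
force: [0.0, 0.1, -0.6]
gripper_width: 45.7
```

Run:
```python
from workcell import env
import cv2
s=env.grab_frame("scene")[:,:,::-1];t=env.grab_frame("top")[:,:,::-1]
a=cv2.resize(s[160:280,220:350],None,fx=3,fy=3,interpolation=cv2.INTER_CUBIC)
b=cv2.resize(t[150:270,215:345],None,fx=3,fy=3,interpolation=cv2.INTER_CUBIC)
cv2.imwrite("pics/s2.png",cv2.hconcat([a,b]))
print(env.state()["ee_pos"],env.state()["force"])
```

```text
[ 584.73239178 -158.42193441   28.97309521] [-0.61874972 -0.59666263 -0.09150779]
```

View pics/s2.png

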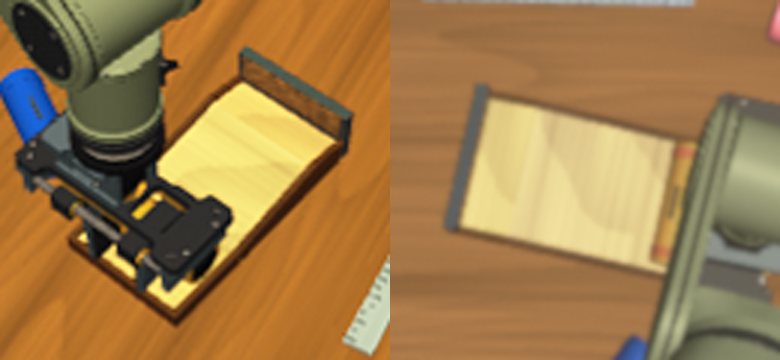

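```bash
cat >> h.py <<'E'
R0=np.array([610.,-32.5]);YAW=np.radians(78.7)
def toR(w):
    c,s=np.cos(YAW),np.sin(YAW);d=np.asarray(w)[:2]-R0;return np.array([c*d[0]+s*d[1],-s*d[0]+c*d[1]])
def look(tag):
    import cv2
    st=env.state(); t=env.grab_frame("top")[:,:,::-1]
    cv2.imwrite(f"pics/{tag}.png",cv2.resize(t[165:255,225:345],None,fx=6,fy=6,interpolation=cv2.INTER_CUBIC))
    print("tcp ramp",toR(st["ee_pos"]).round(1),st["ee_pos"].round(1),"F",st["force"].round(1),"t",st["time_s"])
E
python3 -c "
from h import *
look('l1')"
```

```text
tcp ramp [-1.284e+02  1.000e-01] [ 584.7 -158.4   29. ] F [-0.6 -0.6 -0.1] t 4.4167
```

View pics/l1.png

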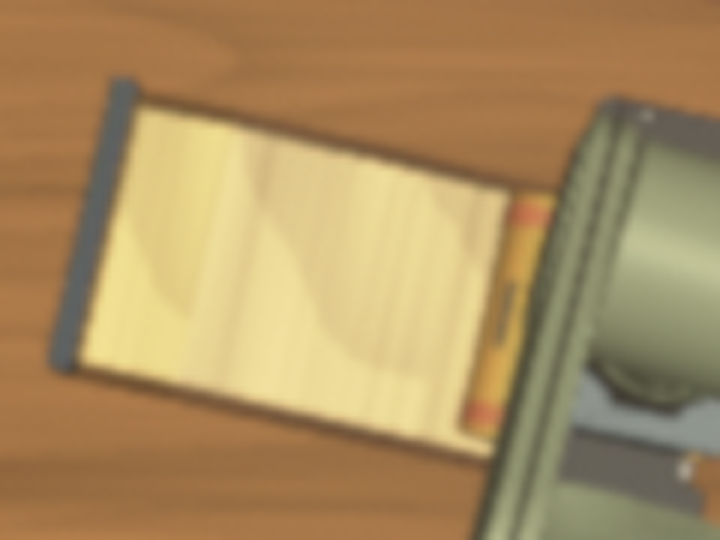

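Emit:
drive_tool(motion=[[[0.0002, 0.001, 0], [0, 0, 0]], [[0.0003, 0.0015, 0], [0, 0, 0]], [[0.0004, 0.002, 0], [0, 0, 0]], [[0.0004, 0.002, 0], [0, 0, 0]], [[0.0004, 0.002, 0], [0, 0, 0]], [[0.0004, 0.002, 0], [0, 0, 0]], [[0.0004, 0.002, 0], [0, 0, 0]], [[0.0004, 0.002, 0], [0, 0, 0]], [[0.0004, 0.002, 0], [0, 0, 0]], [[0.0004, 0.002, 0], [0, 0, 0]]])

```text
time_s: 5.3
ee_pos: [588.4, -140.0, 29.0]
ee_rot: [-180.0, -0.0, -11.2]
force: [0.4, -0.2, 1.4]
gripper_width: 45.6
```

Emit:
drive_tool(motion=[[[0.0004, 0.002, 0], [0, 0, 0]], [[0.0004, 0.002, 0], [0, 0, 0]], [[0.0004, 0.002, 0], [0, 0, 0]], [[0.0004, 0.002, 0], [0, 0, 0]], [[0.0004, 0.002, 0], [0, 0, 0]], [[0.0004, 0.002, 0], [0, 0, 0]], [[0.0004, 0.002, 0], [0, 0, 0]], [[0.0004, 0.002, 0], [0, 0, 0]], [[0.0004, 0.002, 0], [0, 0, 0]], [[0.0004, 0.002, 0], [0, 0, 0]]])

```text
time_s: 6.13
ee_pos: [592.4, -120.3, 29.1]
ee_rot: [180.0, -0.0, -11.2]
force: [-0.6, -2.9, 1.0]
gripper_width: 45.5
```

```bash
python3 -c "
from h import *
look('l2')"
```

```text
tcp ramp [-89.5   0. ] [ 592.4 -120.3   29.1] F [-0.6 -2.9  1. ] t 6.1333
```

View pics/l2.png

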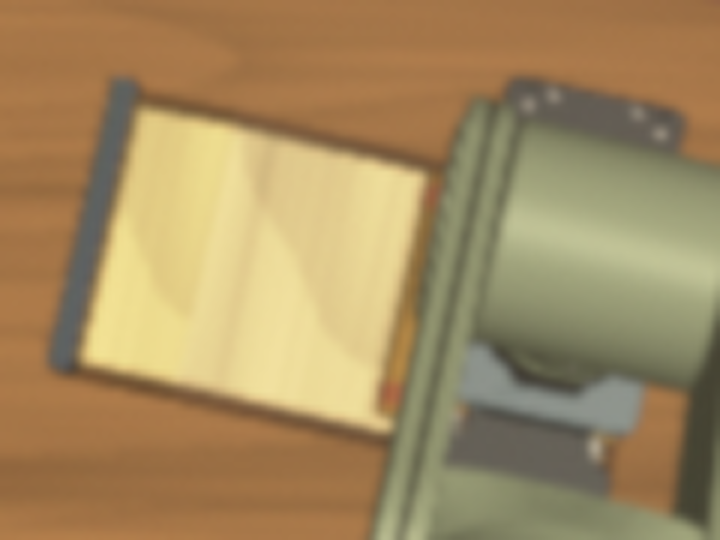

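Emit:
drive_tool(motion=[[[0.0004, 0.002, 0], [0, 0, 0]], [[0.0004, 0.002, 0], [0, 0, 0]], [[0.0004, 0.002, 0], [0, 0, 0]], [[0.0004, 0.002, 0], [0, 0, 0]], [[0.0004, 0.002, 0], [0, 0, 0]], [[0.0004, 0.002, 0.0002], [0, 0, 0]], [[0.0004, 0.002, 0.0002], [0, 0, 0]], [[0.0004, 0.002, 0.0002], [0, 0, 0]], [[0.0004, 0.002, 0.0002], [0, 0, 0]], [[0.0004, 0.002, 0.0002], [0, 0, 0]]])

```text
time_s: 7.02
ee_pos: [596.4, -100.0, 30.0]
ee_rot: [180.0, -0.0, -11.2]
force: [-0.3, -1.9, 1.2]
gripper_width: 45.2
```

Emit:
drive_tool(motion=[[[0.0004, 0.002, 0.0003], [0, 0, 0]], [[0.0004, 0.002, 0.0003], [0, 0, 0]], [[0.0004, 0.002, 0.0003], [0, 0, 0]], [[0.0004, 0.002, 0.0003], [0, 0, 0]], [[0.0004, 0.002, 0.0003], [0, 0, 0]], [[0.0004, 0.002, 0.0003], [0, 0, 0]], [[0.0004, 0.002, 0.0003], [0, 0, 0]], [[0.0004, 0.002, 0.0003], [0, 0, 0]], [[0.0004, 0.002, 0.0003], [0, 0, 0]], [[0.0004, 0.002, 0.0003], [0, 0, 0]]])

```text
time_s: 7.85
ee_pos: [600.4, -80.0, 33.0]
ee_rot: [180.0, -0.0, -11.2]
force: [-0.7, -2.1, 0.2]
gripper_width: 45.9
```

```bash
python3 -c "
from h import *
look('l3')"
```

```text
tcp ramp [-48.5   0.1] [600.4 -80.   33. ] F [-0.7 -2.1  0.2] t 7.85
```

View pics/l3.png

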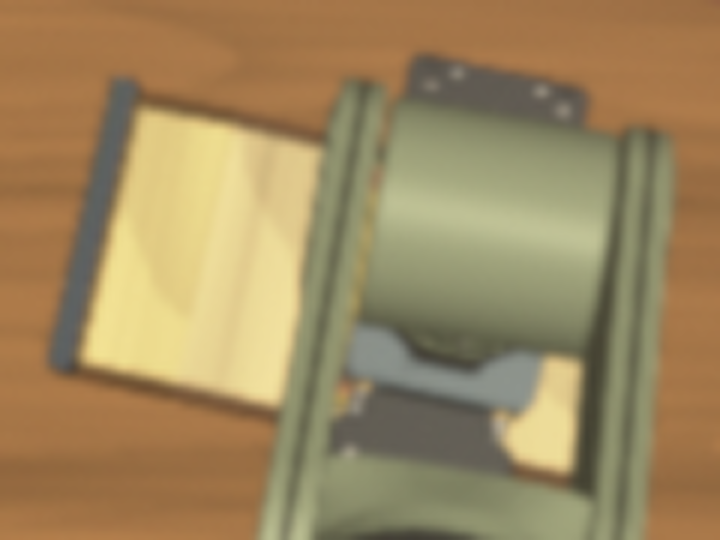

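Emit:
drive_tool(motion=[[[0.0004, 0.002, 0.0003], [0, 0, 0]], [[0.0004, 0.002, 0.0003], [0, 0, 0]], [[0.0004, 0.002, 0.0003], [0, 0, 0]], [[0.0004, 0.002, 0.0003], [0, 0, 0]], [[0.0004, 0.002, 0.0003], [0, 0, 0]], [[0.0004, 0.002, 0.0003], [0, 0, 0]], [[0.0004, 0.002, 0.0003], [0, 0, 0]], [[0.0004, 0.002, 0.0003], [0, 0, 0]], [[0.0004, 0.002, 0.0003], [0, 0, 0]], [[0.0004, 0.002, 0.0003], [0, 0, 0]]])

```text
time_s: 8.73
ee_pos: [604.4, -60.0, 36.0]
ee_rot: [180.0, -0.0, -11.2]
force: [0.1, -2.6, 1.2]
gripper_width: 45.6
```

Emit:
drive_tool(motion=[[[0.0004, 0.002, 0.0003], [0, 0, 0]], [[0.0004, 0.002, 0.0003], [0, 0, 0]], [[0.0004, 0.002, 0.0003], [0, 0, 0]], [[0.0004, 0.002, 0.0003], [0, 0, 0]], [[0.0004, 0.002, 0.0003], [0, 0, 0]], [[0.0004, 0.002, 0.0003], [0, 0, 0]], [[0.0004, 0.002, 0.0003], [0, 0, 0]], [[0.0004, 0.002, 0.0003], [0, 0, 0]], [[0.0004, 0.002, 0.0003], [0, 0, 0]], [[0.0004, 0.002, 0.0003], [0, 0, 0]]])

```text
time_s: 9.57
ee_pos: [608.4, -40.0, 39.0]
ee_rot: [180.0, -0.0, -11.2]
force: [-1.6, -2.3, 2.5]
gripper_width: 46.1
```

Run:
```python
from h import *
import cv2
look('l4')
s=env.grab_frame("scene")[:,:,::-1]
cv2.imwrite("pics/s4.png",cv2.resize(s[150:270,220:350],None,fx=5,fy=5,interpolation=cv2.INTER_CUBIC))
```

```text
tcp ramp [-7.7  0.1] [608.4 -40.   39. ] F [-1.6 -2.3  2.5] t 9.5667
```

View pics/s4.png

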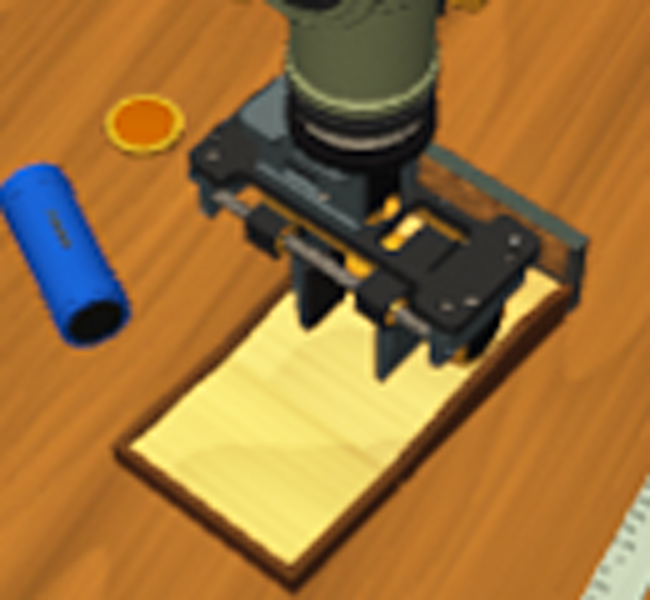

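Emit:
drive_tool(motion=[[[0.0004, 0.002, 0.0003], [0, 0, 0]], [[0.0004, 0.002, 0.0003], [0, 0, 0]], [[0.0004, 0.002, 0.0003], [0, 0, 0]], [[0.0004, 0.002, 0.0003], [0, 0, 0]], [[0.0004, 0.002, 0.0003], [0, 0, 0]], [[0.0004, 0.002, 0.0003], [0, 0, 0]], [[0.0004, 0.002, 0.0003], [0, 0, 0]], [[0.0004, 0.002, 0.0003], [0, 0, 0]], [[0.0003, 0.0015, 0.0002], [0, 0, 0]], [[0.0003, 0.0015, 0.0002], [0, 0, 0]]])

```text
time_s: 10.5
ee_pos: [612.2, -21.0, 41.8]
ee_rot: [180.0, -0.0, -11.2]
force: [-0.4, -0.5, 0.8]
gripper_width: 45.6
```

Emit:
drive_tool(motion=[[[0.0003, 0.0015, 0.0002], [0, 0, 0]], [[0.0003, 0.0015, 0.0002], [0, 0, 0]], [[0.0002, 0.001, 0.0001], [0, 0, 0]], [[0.0002, 0.001, 0.0001], [0, 0, 0]], [[0.0002, 0.001, 0], [0, 0, 0]], [[0.0002, 0.001, 0], [0, 0, 0]], [[0.0002, 0.001, 0], [0, 0, 0]], [[0.0002, 0.001, 0], [0, 0, 0]], [[0.0002, 0.001, 0], [0, 0, 0]], [[0.0002, 0.001, 0], [0, 0, 0]]])

```text
time_s: 11.33
ee_pos: [614.3, -9.8, 42.2]
ee_rot: [-180.0, 0.0, -11.2]
force: [-0.8, 0.4, -0.8]
gripper_width: 45.5
```

Emit:
drive_tool(motion=[[[0.0002, 0.001, 0], [0, 0, 0]], [[0.0002, 0.001, 0], [0, 0, 0]], [[0.0002, 0.001, 0], [0, 0, 0]], [[0.0002, 0.001, 0], [0, 0, 0]], [[0.0002, 0.001, 0], [0, 0, 0]], [[0.0002, 0.001, 0], [0, 0, 0]], [[0.0002, 0.001, 0], [0, 0, 0]], [[0.0002, 0.001, 0], [0, 0, 0]], [[0.0002, 0.001, 0], [0, 0, 0]], [[0.0002, 0.001, 0], [0, 0, 0]]])

```text
time_s: 12.17
ee_pos: [616.4, -0.1, 42.4]
ee_rot: [180.0, -0.0, -11.2]
force: [-0.9, -0.2, -0.1]
gripper_width: 45.5
```

Run:
```python
from h import *
import cv2
look('l5')
s=env.grab_frame("scene")[:,:,::-1]
cv2.imwrite("pics/s5.png",cv2.resize(s[150:270,220:350],None,fx=5,fy=5,interpolation=cv2.INTER_CUBIC))
```

```text
tcp ramp [33.   0.1] [ 6.164e+02 -1.000e-01  4.240e+01] F [-0.9 -0.2 -0.1] t 12.1667
```

View pics/s5.png

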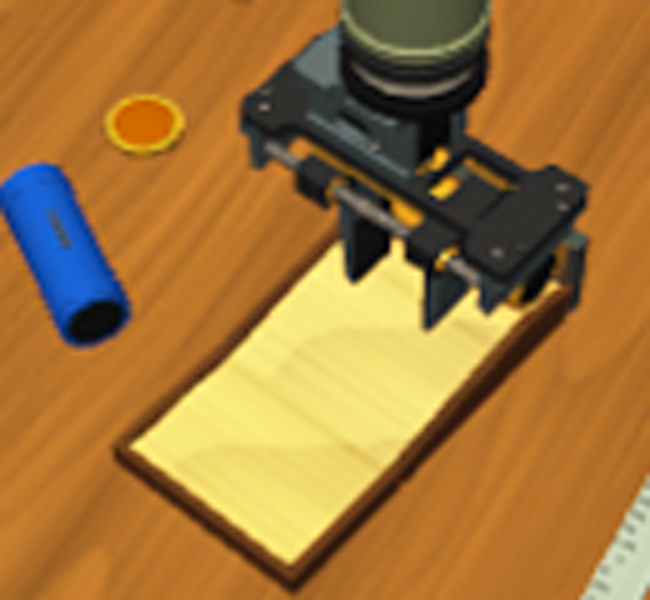

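Emit:
drive_tool(motion=[[[-0.001, -0.005, 0.001], [0, 0, 0]], [[-0.002, -0.01, 0.002], [0, 0, 0]], [[-0.002, -0.01, 0.005], [0, 0, 0]], [[0, 0, 0.02], [0, 0, 0]], [[0, 0, 0.025], [0, 0, 0]], [[0, 0, 0.025], [0, 0, 0]], [[0, 0, 0.025], [0, 0, 0]], [[0, 0, 0.02], [0, 0, 0]], [[0, -0.02, 0], [0, 0, 0]], [[0, -0.02, 0], [0, 0, 0]]], claw=0)

```text
time_s: 13.1
ee_pos: [612.1, -66.3, 168.0]
ee_rot: [-180.0, -0.3, -11.2]
force: [-0.4, -0.2, -0.1]
gripper_width: 0.7
```

Run:
```python
from h import *
import cv2
look('l6')
s=env.grab_frame("scene")[:,:,::-1]
cv2.imwrite("pics/s6.png",cv2.resize(s[150:270,220:350],None,fx=5,fy=5,interpolation=cv2.INTER_CUBIC))
```

```text
tcp ramp [-32.7  -8.7] [612.1 -66.3 168. ] F [-0.4 -0.2 -0.1] t 13.1
```

View pics/s6.png

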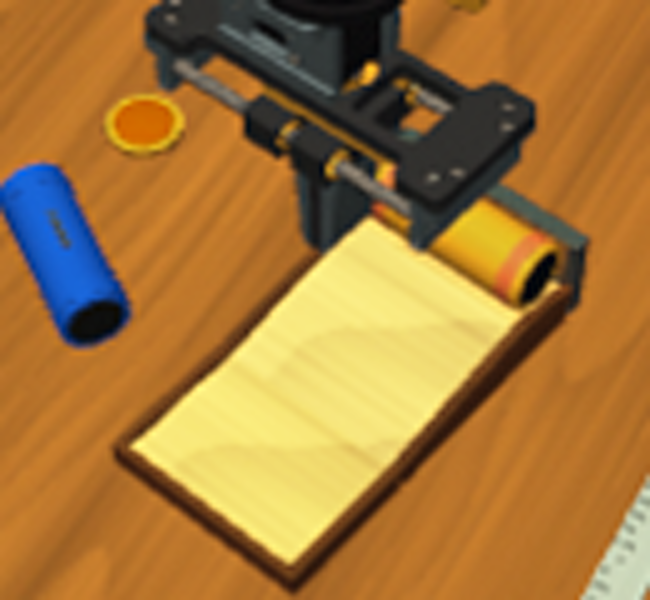

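View pics/l6.png

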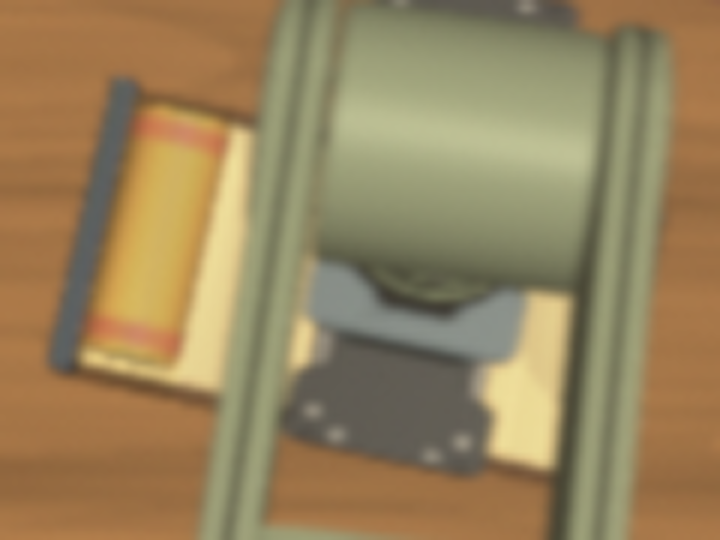

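The barrel is seated against the stop: it fills the strip next to the stop from (140,110) to (180,360) in the crop, parallel to it. Next is the toggle.

Emit:
drive_tool(motion=[[[-0.0177, 0.0342, 0], [0, 0, 0.0195]], [[-0.0177, 0.0342, 0], [0, 0, 0.0195]], [[-0.0177, 0.0342, 0], [0, 0, 0.0195]], [[-0.0177, 0.0342, 0], [0, 0, 0.0195]], [[-0.0177, 0.0342, 0], [0, 0, 0.0195]], [[-0.0177, 0.0342, 0], [0, 0, 0.0195]], [[-0.0177, 0.0342, 0], [0, 0, 0.0195]], [[-0.0177, 0.0342, 0], [0, 0, 0.0195]], [[-0.0177, 0.0342, 0], [0, 0, 0.0195]], [[-0.0177, 0.0342, 0], [0, 0, 0.0195]]], claw=0)

```text
time_s: 14.03
ee_pos: [433.0, 278.0, 165.7]
ee_rot: [-180.0, -0.0, -0.0]
force: [1.3, -0.3, 0.5]
gripper_width: 0.4
```

Emit:
drive_tool(motion=[[[0, 0, 0], [0, 0, 0]], [[0, 0, -0.015], [0, 0, 0]], [[0, 0, -0.015], [0, 0, 0]], [[0, 0, -0.015], [0, 0, 0]], [[0, 0, -0.015], [0, 0, 0]], [[0, 0, -0.015], [0, 0, 0]], [[0, 0, -0.015], [0, 0, 0]], [[0, 0, -0.01], [0, 0, 0]], [[0, 0, -0.007], [0, 0, 0]], [[0, 0, 0], [0, 0, 0]]])

```text
time_s: 14.87
ee_pos: [433.7, 276.0, 57.2]
ee_rot: [179.9, 0.1, -0.1]
force: [0.4, -0.8, -0.3]
gripper_width: 0.8
```

Run:
```python
from h import *
import cv2
s=env.grab_frame("scene")[:,:,::-1]
cv2.imwrite("pics/s7.png",cv2.resize(s[80:200,240:370],None,fx=5,fy=5,interpolation=cv2.INTER_CUBIC))
print(env.state()["ee_pos"],env.state()["ee_rot"])
```

```text
[434.28172526 276.45831911  58.11295475] [ 1.79973415e+02  4.32567606e-02 -7.93229234e-02]
```

View pics/s7.png

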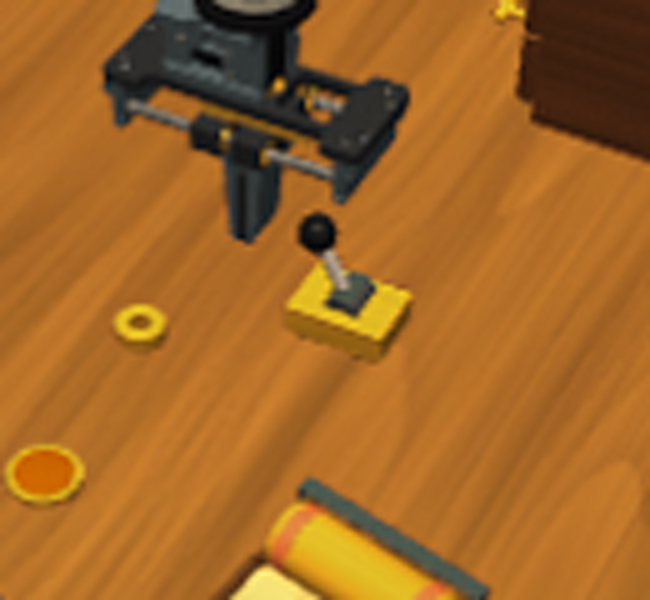

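Emit:
drive_tool(motion=[[[0.004, 0, 0], [0, 0, 0]], [[0.005, 0, 0], [0, 0, 0]], [[0.004, 0, 0], [0, 0, 0]], [[0.004, 0, 0], [0, 0, 0]], [[0.004, 0, 0], [0, 0, 0]], [[0.004, 0, 0], [0, 0, 0]], [[0.004, 0, 0], [0, 0, 0]], [[0.004, 0, 0], [0, 0, 0]], [[0.004, 0, 0], [0, 0, 0]], [[0.004, 0, 0], [0, 0, 0]]])

```text
time_s: 15.75
ee_pos: [475.9, 276.8, 58.4]
ee_rot: [-180.0, -0.0, -0.1]
force: [-1.3, 0.2, 1.3]
gripper_width: 0.1
```

Emit:
drive_tool(motion=[[[0.003, 0, 0], [0, 0, 0]], [[0.003, 0, 0], [0, 0, 0]], [[0.003, 0, 0], [0, 0, 0]], [[0.003, 0, 0], [0, 0, 0]], [[0.003, 0, 0], [0, 0, 0]], [[0.003, 0, 0], [0, 0, 0]], [[0.002, 0, 0], [0, 0, 0]], [[0.002, 0, 0], [0, 0, 0]], [[0.001, 0, 0], [0, 0, 0]], [[0.001, 0, 0], [0, 0, 0]]])

```text
time_s: 16.58
ee_pos: [499.4, 276.9, 58.2]
ee_rot: [-180.0, 0.0, -0.1]
force: [-0.5, 0.2, -0.4]
gripper_width: 0.3
```

Run:
```python
from h import *
import cv2
s=env.grab_frame("scene")[:,:,::-1]
cv2.imwrite("pics/s8.png",cv2.resize(s[80:200,240:370],None,fx=5,fy=5,interpolation=cv2.INTER_CUBIC))
print(env.state()["ee_pos"],env.state()["force"])
```

```text
[499.54537843 276.87973203  58.23787126] [-1.23920599  0.5554746   0.56449992]
```

View pics/s8.png

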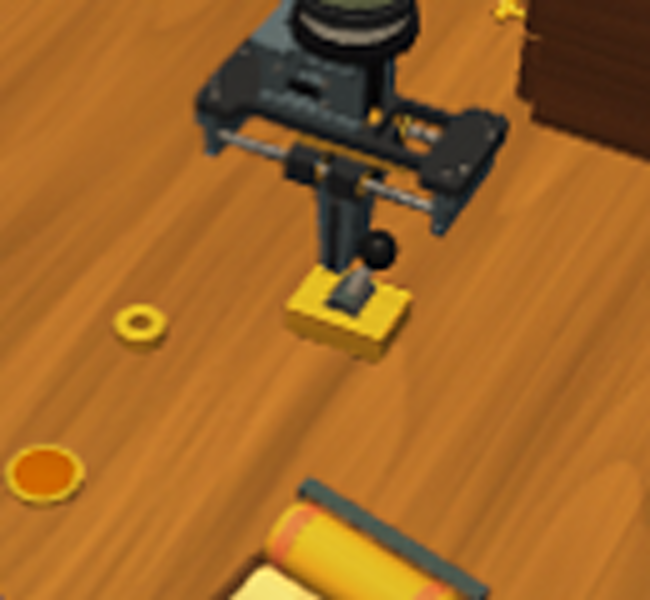

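Emit:
drive_tool(motion=[[[0.001, 0, 0], [0, 0, 0]], [[0.001, 0, 0], [0, 0, 0]], [[0.001, 0, 0], [0, 0, 0]], [[0.001, 0, 0], [0, 0, 0]], [[0.001, 0, 0], [0, 0, 0]], [[0.0005, 0, 0], [0, 0, 0]], [[0.0005, 0, 0], [0, 0, 0]], [[0.0005, 0, 0], [0, 0, 0]], [[0.0005, 0, 0], [0, 0, 0]], [[0, 0, 0], [0, 0, 0]]])

```text
time_s: 17.47
ee_pos: [506.5, 276.7, 58.3]
ee_rot: [180.0, -0.0, -0.1]
force: [-1.9, -0.3, -1.6]
gripper_width: 0.3
```

Emit:
drive_tool(motion=[[[0.0007, 0, 0], [0, 0, 0]], [[0.0007, 0, 0], [0, 0, 0]], [[0.0006, 0, 0], [0, 0, 0]], [[0.0005, 0, 0], [0, 0, 0]], [[0.0005, 0, 0], [0, 0, 0]], [[0.0005, 0, 0], [0, 0, 0]], [[0.0005, 0, 0], [0, 0, 0]], [[0, 0, 0], [0, 0, 0]], [[0, 0, 0], [0, 0, 0]], [[0, 0, 0], [0, 0, 0]]])

```text
time_s: 18.3
ee_pos: [508.3, 276.7, 58.2]
ee_rot: [180.0, 0.2, -0.1]
force: [-6.6, 1.6, 2.1]
gripper_width: 0.2
```

The force has risen to 6.6 N and the tool lags its command, so the lever is at its end stop. I'll press slightly more, then back off and lift.

Emit:
drive_tool(motion=[[[0.0005, 0, 0], [0, 0, 0]], [[0.0005, 0, 0], [0, 0, 0]], [[0.0005, 0, 0], [0, 0, 0]], [[0.0005, 0, 0], [0, 0, 0]], [[0, 0, 0], [0, 0, 0]], [[0, 0, 0], [0, 0, 0]], [[0, 0, 0], [0, 0, 0]], [[0, 0, 0], [0, 0, 0]], [[0, 0, 0], [0, 0, 0]], [[0, 0, 0], [0, 0, 0]]])

```text
time_s: 19.13
ee_pos: [508.5, 276.7, 58.2]
ee_rot: [179.9, 0.5, -0.1]
force: [-10.6, 1.7, 5.4]
gripper_width: 0.6
```

Emit:
drive_tool(motion=[[[-0.005, 0, 0], [0, 0, 0]], [[-0.015, 0, 0], [0, 0, 0]], [[-0.02, 0, 0], [0, 0, 0]], [[-0.02, 0, 0], [0, 0, 0]], [[-0.02, 0, 0.01], [0, 0, 0]], [[0, 0, 0.035], [0, 0, 0]], [[0, 0, 0.035], [0, 0, 0]], [[0, 0, 0.035], [0, 0, 0]], [[0, 0, 0.03], [0, 0, 0]], [[0, 0, 0], [0, 0, 0]]])

```text
time_s: 19.97
ee_pos: [436.8, 279.1, 210.6]
ee_rot: [-179.5, -0.8, -0.1]
force: [0.3, -0.2, 0.1]
gripper_width: 0.5
```

Emit:
drive_tool(motion=[[[-0.02, 0.03, 0], [0, 0, 0]], [[-0.02, 0.03, 0], [0, 0, 0]], [[-0.02, 0.03, 0], [0, 0, 0]], [[-0.02, 0.03, 0], [0, 0, 0]], [[-0.02, 0.03, 0], [0, 0, 0]], [[-0.01, 0.02, 0], [0, 0, 0]], [[0, 0, 0], [0, 0, 0]], [[0, 0, 0], [0, 0, 0]], [[0, 0, 0], [0, 0, 0]], [[0, 0, 0], [0, 0, 0]]])

```text
time_s: 20.8
ee_pos: [323.2, 445.9, 203.3]
ee_rot: [180.0, -0.0, -0.1]
force: [0.1, -0.5, -0.9]
gripper_width: 0.3
```

Run:
```python
from h import *
import cv2
s=env.grab_frame("scene")[:,:,::-1];t=env.grab_frame("top")[:,:,::-1]
cv2.imwrite("pics/s9.png",s);cv2.imwrite("pics/t9.png",t)
a=cv2.resize(t[225:275,140:190],None,fx=8,fy=8,interpolation=cv2.INTER_CUBIC)
b=cv2.resize(s[115:165,285:335],None,fx=8,fy=8,interpolation=cv2.INTER_CUBIC)
cv2.imwrite("pics/c9.png",cv2.hconcat([a,b]))
cv2.imwrite("pics/c10.png",cv2.hconcat([s[:,:400],t[:,90:490]]))
print(env.state())
```

```text
{'time_s': 20.9, 'qpos': array([ 5.28791930e+01,  1.65148894e+01,  9.38209792e+01, -2.63560254e-02,
        6.96432624e+01,  5.30422805e+01]), 'qvel': array([ 0.06032355, -0.13363416, -0.05576669,  0.12805028,  0.08091759,
        0.12436745]), 'effort': array([ 1.94495986e-01, -3.90846419e+01, -2.28957456e+01,  7.60086975e-02,
       -4.73163009e-02, -1.82173244e-03]), 'ee_pos': array([323.23239399, 445.88310333, 203.47757467]), 'ee_rot': array([-1.79998184e+02, -3.22937034e-02, -1.53924226e-01]), 'force': array([-1.06830839,  0.04424415,  0.08969121]), 'torque': array([-0.04080272,  0.09946235,  0.0275239 ]), 'gripper_width': 0.2356558341895547}
```

View pics/c9.png

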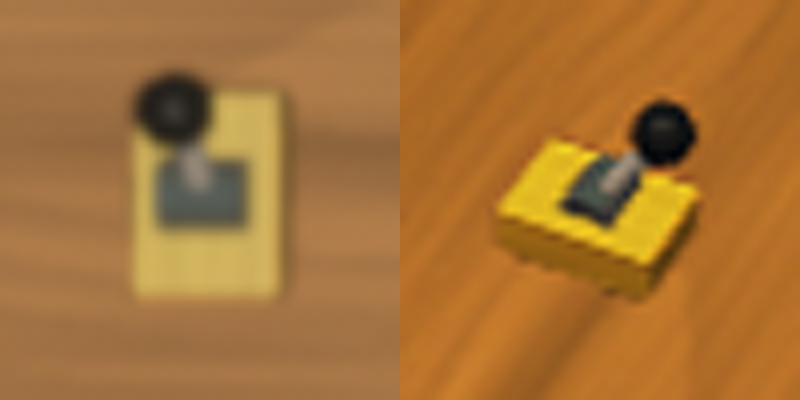

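View pics/c10.png

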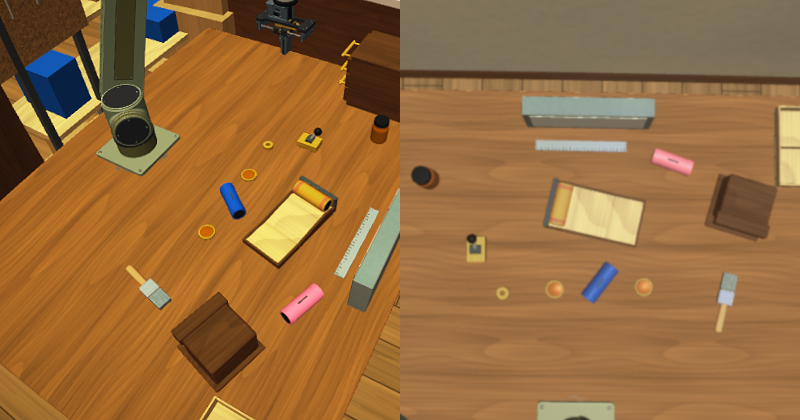

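The barrel is still seated and the lever is fully over: its tip went from (171,268) to (173,107) in the crop. Everything else is unmoved and the hand is clear.

Run:
```python
from h import *
print("tip on",back("top",crop("top",140,225,8,173,107),70))
print(env.job_done())
```

```text
tip on [533.01556444 277.87888738]
the job is handed in; nothing more can be done
None
```

The barrel is in its seat against the steel stop, the toggle is switched on, and I handed the job in at about 21 s of the 48 s allowed.

- **Barrel:** I pushed it up the ramp from behind with two spread fingers, at about 24 mm/s, slowing to 12 mm/s over the crest. Contact force stayed around 2–3 N and nothing was lifted. The last pictures, taken after the toggle was switched, show it still lying parallel against the stop.
- **Toggle:** I pushed the lever with the closed fingers until it met its end stop, where the force rose to about 11 N. The tip moved from x 481 to x 533 mm, a 52 mm swing that matches the size given.
- **Rest of the scene:** The other objects look unmoved in both cameras. The hand is clear at (323, 446, 203) mm with no contact force beyond sensor noise.

The two cameras' fits of the ramp position differed by about 3–4 mm, which did not affect the job. No check failed.

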